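Transfer reagents to the instrument rack in order

ROBOT

A 6-joint arm with a two-finger parallel gripper is mounted at the origin on a cart in front of the work surface, level with it; the furniture and walls round the work are solid. World frame = base frame: x ahead of the robot, y to its left, z up, the work surface at z = 0. Lengths are in mm, angles in degrees, forces in N, time in s.
With the tool pointing down it reaches from about 300 to 850 mm from the base axis. Payload 4.2 kg.
Tool frame: the origin (TCP) lies at the very end of the fingers, on their centre line; the grasp point (between the pads) lies 19 mm behind it; z points along the fingers, y is the line along which they close (so a half turn about z gives the same grasp; the last joint's range is limited). The gripper opens to 91 mm and grips with 3 to 60 N. Pads are 32 mm wide; open, the fingers measure 118 mm over their backs; the gripper's body (76 mm by 178 mm) begins 60 mm behind the grasp point.
Start: joints at [-70.875, 18.312, 89.639, -0, 72.044, -1.146], TCP at [199.222, -539.405, 174.476] pointing down, gripper open.
Joint ranges: [-177.97, 177.97], [-48.28, 115.42], [12.27, 149.76], [-77.06, 257.06], [2.81, 150.46], [-146.56, 146.56]. Speed limits (degrees/s): [147.25, 147.25, 180, 180, 180, 180].

INTERFACE

Orientations are given as [roll, pitch, yaw] about the fixed x, y, z axes, in that order (R = Rz(yaw) Ry(pitch) Rx(roll)).
In Python, from workcell import env, eyes gives the robot as it stands.
- The arm moves only by the tool send_rows, never from a script. Its argument "targets" is text: rows parted by semicolons, each of 7 numbers parted by spaces: the shift along the tool's x, y, z in m, then the turn, a rotation vector about the tool's x, y, z in degrees, then the opening in per cent of the stroke, from 0 (shut) to 100 (fully open). A call has 1 to 12 rows; each row is the pose to reach, as a shift and turn from the pose commanded when the call began, along the tool's axes at that moment; what a row does not reach only later rows make up. A row lasts 1/12 s, in which the tool goes at most 41.7 mm and 7.16 degrees, less where a joint would pass 70% of its speed; a pose out of reach is approached as far as the arm can. A call with a gripper value outside its range is refused whole. The fingers move at their own pace and stop on an object; "grip_force" is the grip in N (left out, the last holds). Time passes only in rows, so rows that repeat a pose let the fingers close. It gives the time, the measured TCP pose, the force, the opening and the grip force at its end, in the units of the state.
- env.state(): the state, without advancing time (a new reading comes with each control period).
- eyes.grab_frame(name): name is "side" or "top"; returns a dict with "image" (480x640x3 uint8, blue, green, red), "fovy" (degrees; the focal length in pixels is half the picture's height over the tangent of half this angle, whatever the lens; pixels are square), "cx", "cy" (the principal point, pixels), "eye" and "attitude" of the camera in the world. Camera axes: x right, y up, looking along -z (the intrinsics and any distortion apply to the point x, -y, -z); pixel columns grow to the right and rows downward; lengths in mm; the calibration is good to about 2 mm. A picture is of the moment at which its call begins. There is no depth.
- env.job_done(): hands the job in; it is judged then, once.
The state is a dict: "time_s": time; "qpos": joint angles; "qvel": joint speeds; "effort": joint torques, N m; "ee_pos": TCP position; "ee_rot": TCP orientation; "force": force on the tool from outside, world axes, zero at the start; "torque": the same for the moment, N m; "gripper_width": finger opening in mm; "gripper_force": force on a finger pad.
Only numpy, scipy, OpenCV 4.12 (cv2) and the standard library are available. Lean on these libraries where they do the work, as an engineer would, in place of code of your own. Each camera call takes 0.05 s, during which the arm holds its last target. There are 200 camera calls.

TASK

Move the three brown bottles and the grey jar from the coloured rings on the intake tray into the wells of the black instrument rack, keeping their order: the one nearest the tray's red post goes into the well next to the rack's red end, and so on down the row. Keep them upright, set each down in its well rather than dropping it, and leave all four standing at rest on the well floors.

Things in the scene. Friction and masses are not known exactly. Their poses are not given: they have to be found in the camera images.
- white_cap: brown glass bottle with a white cap, 95 mm tall, round body 42 mm across up to 55 mm height, neck and cap 21 mm above that; 0.1 kg. Loose, upright, may be turned any way about its vertical axis; origin at the centre of its underside, z up. Grip the body about 45 mm above the underside, so that the gripper clears the cap.
- red_cap: small brown glass bottle with a red stopper, 76 mm tall, round body 33 mm across up to 40 mm height, neck and stopper 17 mm above that; 0.06 kg (may differ by a third). Loose, upright, may be turned any way about its vertical axis; origin at the centre of its underside, z up. Grip the body about 32 mm above the underside.
- black_cap: brown glass bottle with a black cap, 96 mm tall, round body 43 mm across up to 56 mm height, neck and cap 21 mm above that; 0.12 kg (may differ by a third). Loose, upright, may be turned any way about its vertical axis; origin at the centre of its underside, z up. Grip the body about 45 mm above the underside, so that the gripper clears the cap.
- grey_jar: open squat glass jar with grey contents, no cap, 46 mm tall, 47 mm across; 0.09 kg. Loose, upright, may be turned any way about its vertical axis; origin at the centre of its underside, z up. Grip it about 32 mm above the underside.
- blue_ring: blue ring, 61 mm outside, 51 inside, 5 high, fixed on the grey intake tray (306 x 90 x 8 mm, fixed); the white-capped bottle starts standing loosely in it, on the tray's top. Origin: centre of its underside, level with that thing's origin. The four rings form a straight row along the tray, centres 62 mm apart, in any order.
- yellow_ring: yellow ring, 61 mm outside, 51 inside, 5 high, fixed on the grey intake tray (306 x 90 x 8 mm, fixed); the red-stoppered bottle starts standing loosely in it, on the tray's top. Origin: centre of its underside, level with that thing's origin. The four rings form a straight row along the tray, centres 62 mm apart, in any order.
- green_ring: green ring, 61 mm outside, 51 inside, 5 high, fixed on the grey intake tray (306 x 90 x 8 mm, fixed); the black-capped bottle starts standing loosely in it, on the tray's top. Origin: centre of its underside, level with that thing's origin. The four rings form a straight row along the tray, centres 62 mm apart, in any order.
- white_ring: white ring, 61 mm outside, 51 inside, 5 high, fixed on the grey intake tray (306 x 90 x 8 mm, fixed); the grey jar starts standing loosely in it, on the tray's top. Origin: centre of its underside, level with that thing's origin. The four rings form a straight row along the tray, centres 62 mm apart, in any order.
- red_post: small red post, 20 mm across, 34 mm high, fixed on the intake tray in line with the ring row, at either end of it; ring centres lie 44, 106, 168 and 230 mm from it. It marks the first end; a like pale grey post stands at the other end. Origin: centre of its underside.
- rack: instrument rack, fixed black block 90 x 256 x 22 mm, with a red block (22 mm long, 26 high) on its +y end. Origin: centre of the black block's underside, z up, y along the row. Four round empty wells with white floors, 53 mm across, 10 deep, floors at z = 0.012, mouths at z = 0.022, centres at x = 0, y = +0.093 (first, next to the red block), +0.031, -0.031, -0.093.
Mind the look-alikes: they are no part of the job. What is shaped like the black_cap but blue or purple is not meant.

How it is judged (in metres and radians):
At the end, for the whole second after the job is handed in: Each thing stands in the well whose number from the rack's red end equals its ring's number from the red post: within 13 mm of the well centre along and across the rack, underside 8 to 16 mm above the rack's underside, tilted under 0.12 rad, slower than 0.03 m/s (((horizontal distance between blue_ring and red_post between 0.024 and 0.064 m and y of white_cap in the frame of rack between 0.08 and 0.106 m) or (horizontal distance between blue_ring and red_post between 0.086 and 0.126 m and y of white_cap in the frame of rack between 0.018 and 0.044 m) or (horizontal distance between blue_ring and red_post between 0.148 and 0.188 m and y of white_cap in the frame of rack between -0.044 and -0.018 m) or (horizontal distance between blue_ring and red_post between 0.21 and 0.25 m and y of white_cap in the frame of rack between -0.106 and -0.08 m)) and x of white_cap in the frame of rack between -0.013 and 0.013 m and z of white_cap in the frame of rack between 0.008 and 0.016 m and angle between each of white_cap, red_cap, black_cap, grey_jar's own z axis and vertical below 0.12 rad and linear speed of each of white_cap, red_cap, black_cap, grey_jar below 0.03 m/s and ((horizontal distance between yellow_ring and red_post between 0.024 and 0.064 m and y of red_cap in the frame of rack between 0.08 and 0.106 m) or (horizontal distance between yellow_ring and red_post between 0.086 and 0.126 m and y of red_cap in the frame of rack between 0.018 and 0.044 m) or (horizontal distance between yellow_ring and red_post between 0.148 and 0.188 m and y of red_cap in the frame of rack between -0.044 and -0.018 m) or (horizontal distance between yellow_ring and red_post between 0.21 and 0.25 m and y of red_cap in the frame of rack between -0.106 and -0.08 m)) and x of red_cap in the frame of rack between -0.013 and 0.013 m and z of red_cap in the frame of rack between 0.008 and 0.016 m and ((horizontal distance between green_ring and red_post between 0.024 and 0.064 m and y of black_cap in the frame of rack between 0.08 and 0.106 m) or (horizontal distance between green_ring and red_post between 0.086 and 0.126 m and y of black_cap in the frame of rack between 0.018 and 0.044 m) or (horizontal distance between green_ring and red_post between 0.148 and 0.188 m and y of black_cap in the frame of rack between -0.044 and -0.018 m) or (horizontal distance between green_ring and red_post between 0.21 and 0.25 m and y of black_cap in the frame of rack between -0.106 and -0.08 m)) and x of black_cap in the frame of rack between -0.013 and 0.013 m and z of black_cap in the frame of rack between 0.008 and 0.016 m and ((horizontal distance between white_ring and red_post between 0.024 and 0.064 m and y of grey_jar in the frame of rack between 0.08 and 0.106 m) or (horizontal distance between white_ring and red_post between 0.086 and 0.126 m and y of grey_jar in the frame of rack between 0.018 and 0.044 m) or (horizontal distance between white_ring and red_post between 0.148 and 0.188 m and y of grey_jar in the frame of rack between -0.044 and -0.018 m) or (horizontal distance between white_ring and red_post between 0.21 and 0.25 m and y of grey_jar in the frame of rack between -0.106 and -0.08 m)) and x of grey_jar in the frame of rack between -0.013 and 0.013 m and z of grey_jar in the frame of rack between 0.008 and 0.016 m); the robot touches nothing.
It fails at once if a bottle or the jar is laid over (tilted more than 45 degrees) (angle between any of white_cap, red_cap, black_cap, grey_jar's own z axis and vertical above 0.785 rad).
It fails at once if a bottle or the jar is dropped (falls faster than 0.7 m/s out of the fingers) ((linear speed of white_cap above 0.7 m/s and contact force between the fingers and white_cap below 0.05 N) or (linear speed of red_cap above 0.7 m/s and contact force between the fingers and red_cap below 0.05 N) or (linear speed of black_cap above 0.7 m/s and contact force between the fingers and black_cap below 0.05 N) or (linear speed of grey_jar above 0.7 m/s and contact force between the fingers and grey_jar below 0.05 N)).
It also fails if it takes over 99 s, if anything falls off the work surface, if the arm or the gripper's body presses on something with over 40 N, if the wrist force passes 120 N, or if a joint passes its speed limit or range.

## Working session

There is one attempt and no reset: what is moved stays moved. The work goes in short steps, Python scripts to look and compute and a tool call to move; the robot and the scene stay as the last step left them, time stands still between calls to the robot, and variables do not carry over. Pictures are saved under pics/ and viewed, at most 14 in all, crops included, and the job is handed in when it is done.

Besides the shell and the picture viewer there is one more tool, called as name(argument=value, ...) on one line, values as JSON. send_rows: Moves the arm, as the interface text tells. Its arguments: {"type":"object","properties":{"targets":{"type":"string"},"grip_force":{"type":"number"}},"required":["targets"]}

```bash
ls; mkdir -p pics; python3 - <<'E'
from workcell import env, eyes
import cv2
s=env.state(); print(s)
for n in("side","top"):
    f=eyes.grab_frame(n); cv2.imwrite(f"pics/{n}0.png",f["image"])
    print({k:v for k,v in f.items() if k!="image"})
E
```

```text
pics
{'time_s': 0.0, 'qpos': array([-7.08754134e+01,  1.83515631e+01,  8.97057554e+01, -1.66163265e-03,
        7.20462085e+01, -1.14886595e+00]), 'qvel': array([ 0.0730841 , -0.011865  , -0.0754447 ,  0.02173977, -0.01364822,
       -0.01522237]), 'effort': array([ 9.14548909e-04, -4.12465489e+01, -2.31972241e+01,  7.28118257e-02,
        4.54626081e-02, -1.31628663e-04]), 'ee_pos': array([ 199.00918697, -538.83795928,  173.62556252]), 'ee_rot': array([-1.79896462e+02, -4.96255641e-04,  2.02739657e+01]), 'force': array([ 0.40723068,  0.19163433, -0.18205346]), 'torque': array([-0.00093192, -0.00375444, -0.04186935]), 'gripper_force': 0.0, 'gripper_width': 91.29884337760566}
{'fovy': 50.92684685906306, 'cx': 324.2882627841918, 'cy': 241.63833807785562, 'eye': array([ 485.40462423, -846.79361111,  655.08296035]), 'attitude': array([51.86716893,  0.69620337, -6.35981098])}
{'fovy': 46.26693287059192, 'cx': 322.03161912449355, 'cy': 237.49599352210143, 'eye': array([468.5424155 , -95.16575774, 993.49805525]), 'attitude': array([  6.39156975,   1.77913704, -89.73072449])}
```

View pics/top0.png

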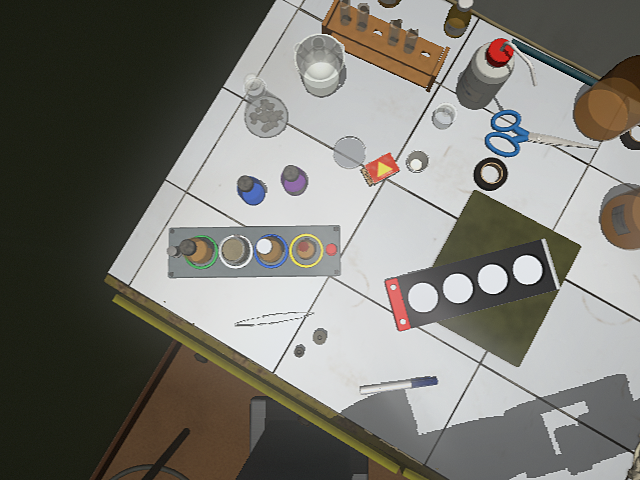

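View pics/side0.png

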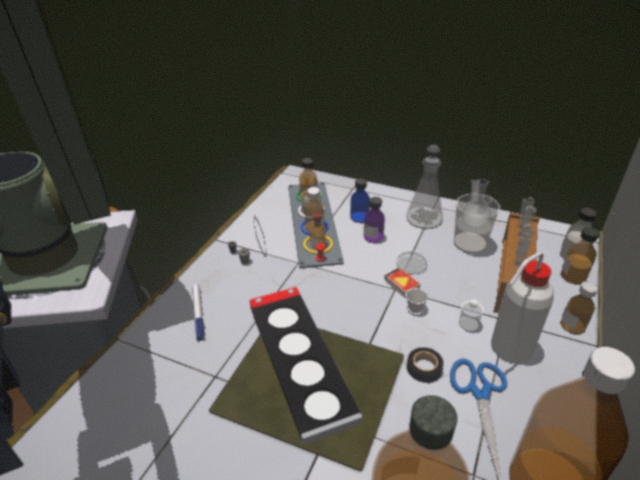

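Top view: left is +y and up is +x. The tray row runs left to right, with the rings at green (200,251), white (236,250), blue (271,250), yellow (306,250), and the red post at (332,250). The grey post is at (172,252). The rack's red end is at (398,303), and the wells are at (423,297), (458,288), (492,279), (528,269).

Look-alikes:
- **Not on the rings:** blue bottle (251,190), purple bottle (294,180), and brown bottles on the far right and back, (458,18) and (605,110).
- **Chosen:** the four things standing in the rings.

Next: measure positions from both views and check one close crop.

```bash
cat > h.py <<'E'
import numpy as np, cv2
from scipy.spatial.transform import Rotation as R
from workcell import env, eyes
def cam(f):
    M=R.from_euler('xyz',f["attitude"],degrees=True).as_matrix()
    return 240/np.tan(np.radians(f["fovy"]/2)),f["cx"],f["cy"],np.array(f["eye"]),M
def ray(f,uv,z):
    F,cx,cy,e,M=cam(f); d=M@np.array([(uv[0]-cx)/F,-(uv[1]-cy)/F,-1]); return e+d*(z-e[2])/d[2]
def proj(f,p):
    F,cx,cy,e,M=cam(f); c=M.T@(np.array(p)-e); return np.array([cx+F*c[0]/-c[2],cy-F*c[1]/-c[2]])
def blobs(mask,lo,hi):
    n,_,s,c=cv2.connectedComponentsWithStats(mask.astype(np.uint8))
    return [(c[i].round(1),s[i]) for i in range(1,n) if lo<s[i][4]<hi]
E
python3 - <<'E'
from h import *
f=eyes.grab_frame("top"); g=eyes.grab_frame("side")
im=f["image"]; hsv=cv2.cvtColor(im,cv2.COLOR_BGR2HSV); H,S,V=[hsv[...,i].astype(int) for i in range(3)]
def show(f,mask,box,lo,hi,z,n):
    m=np.zeros(mask.shape,bool); a,b,c,d=box; m[b:d,a:c]=mask[b:d,a:c]
    for c,s in blobs(m,lo,hi): print(n,c,s,ray(f,c,z).round(1))
    ys,xs=np.nonzero(m); 
    return m
tb=(165,222,345,280)
for n,(a,b) in dict(green=(45,85),blue=(100,125),yellow=(22,33)).items():
    m=show(f,(H>=a)&(H<=b)&(S>110)&(V>60),tb,30,3000,13,n)
    p=np.argwhere(m)[:,::-1].astype(np.float32)
    c,r=cv2.minEnclosingCircle(p); print("  enc",c,r,ray(f,c,13).round(1))
show(f,((H<8)|(H>172))&(S>120),(322,235,345,265),20,500,42,"post")
show(f,(V>190)&(S<40),(400,245,550,320),200,3000,17,"well")
gi=g["image"]; h2=cv2.cvtColor(gi,cv2.COLOR_BGR2HSV)
show(g,(h2[...,2]>170)&(h2[...,1]<60),(255,300,345,425),200,3000,17,"wellS")
c=cv2.resize(im[170:290,160:350],None,fx=4,fy=4,interpolation=cv2.INTER_CUBIC); cv2.imwrite("pics/crop0.png",c)
E
```

```text
green [205.3 254.6] [186 235  32  34 146] [547.7 141.5  13. ]
  enc (200.4320068359375, 251.63999938964844) 16.963247299194336 [552.9 150.3  13. ]
blue [272.4 253.2] [254 234  34  34 209] [550.4  22.9  13. ]
  enc (270.6335144042969, 250.7322235107422) 17.067626953125 [554.8  26.1  13. ]
yellow [304.4 250.6] [289 234  34  34 224] [555.1 -33.4  13. ]
  enc (305.7631530761719, 250.13157653808594) 16.960416793823242 [555.9 -35.7  13. ]
post [330.6 248. ] [327 244   9   9  52] [557.1 -79.8  42. ]
well [417.1 256.7] [400 245  43  30 933] [ 544.5 -229.4   17. ]
well [527.  269.5] [513 255  29  29 665] [ 522.9 -417.2   17. ]
well [492.1 278.7] [478 265  29  29 673] [ 506.9 -357.2   17. ]
well [457.3 287.9] [443 274  30  29 679] [ 490.9 -297.5   17. ]
well [422.6 297.1] [408 283  30  29 683] [ 474.9 -237.9   17. ]
wellS [328.1 314. ] [ 304  300   41   35 1041] [ 551.8 -240.8   17. ]
wellS [282.7 317.6] [269 309  29  18 415] [ 473.2 -239.6   17. ]
wellS [294.3 343.5] [280 333  30  21 496] [ 489.4 -299.5   17. ]
wellS [307.2 372.6] [292 361  32  24 607] [ 505.4 -359.6   17. ]
wellS [321.6 405.1] [305 392  34  27 733] [ 521.3 -419.3   17. ]
```

View pics/crop0.png

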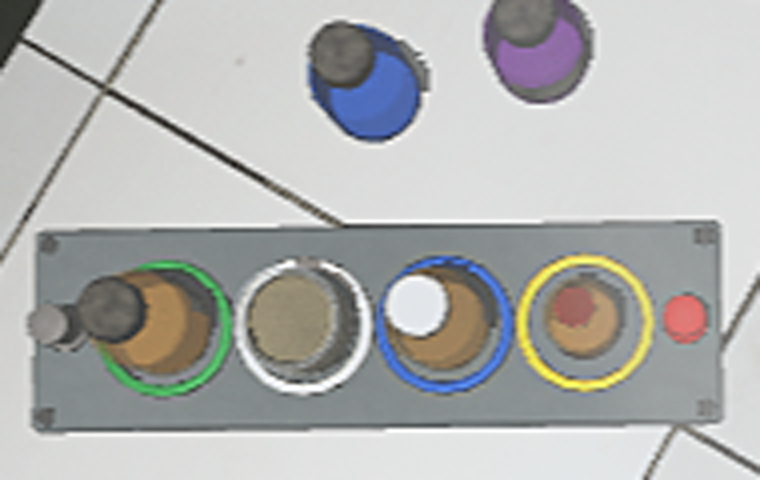

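The crop confirms the choice. From the red post outward:

| # | Thing | Ring | Cap or top, crop px |
|---|---|---|---|
| 1 | red stopper | yellow | (573,306) |
| 2 | white cap | blue | (417,305) |
| 3 | grey jar | white | (292,318) |
| 4 | black cap | green | (111,309) |

Next I'll work out the cap positions and the moves.

```bash
python3 - <<'E'
from h import *
f=eyes.grab_frame("top"); g=eyes.grab_frame("side")
for n,c,z in [("red",(573,306),84),("white",(417,305),103),("jar",(292,318),53),("black",(111,309),104)]:
    uv=(160+c[0]/4-.4,170+c[1]/4-.4); p=ray(f,uv,z); print(n,p.round(1),"side px",proj(g,p).round(0))
for n,uv in [("blue",(255,195)),("purple",(297,187))]: print(n,ray(f,uv,15).round())
s=env.state(); print(s["ee_pos"],s["ee_rot"])
c=cv2.resize(g["image"][150:270,280:400],None,fx=5,fy=5,interpolation=cv2.INTER_CUBIC); cv2.imwrite("pics/crop1.png",c)
E
```

```text
red [556.2 -35.2  84. ] side px [318. 214.]
white [554.7  25.9 103. ] side px [314. 190.]
jar [553.9  85.7  53. ] side px [312. 195.]
black [552.7 148.9 104. ] side px [308. 160.]
blue [654.  55.  15.]
purple [668. -19.  15.]
[ 199.16577406 -539.2119798   174.1626914 ] [-1.79966432e+02 -2.67606026e-03  2.02689576e+01]
```

View pics/crop1.png

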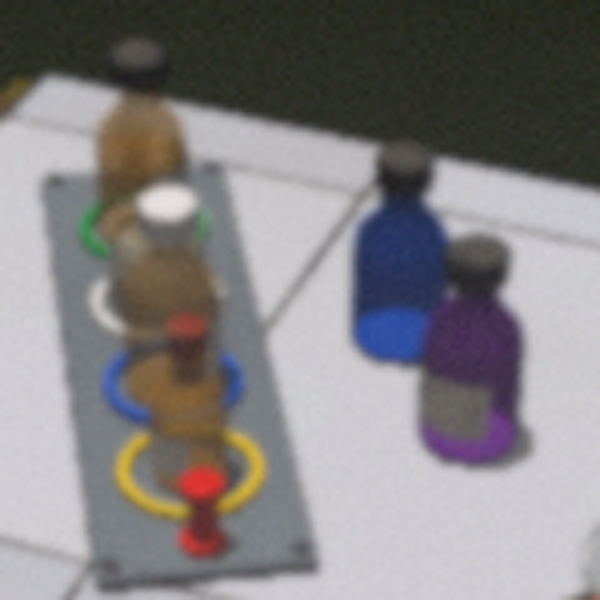

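```bash
cat > go.py <<'E'
# usage: go.py x y z yaw -> tool-frame shift (m) and turn to get there from the present pose
import sys; from h import *
s=env.state(); t=[float(a) for a in sys.argv[1:5]]
A=R.from_euler('xyz',s["ee_rot"],degrees=True); B=R.from_euler('xyz',[180,0,t[3]],degrees=True)
print("shift",(A.inv().apply(np.array(t[:3])-s["ee_pos"])/1000).round(4),"turn",(A.inv()*B).as_rotvec(degrees=True).round(1))
print(s["time_s"],s["ee_pos"].round(1),s["ee_rot"].round(1),s["gripper_width"].round(1),s["force"].round(1))
E
python3 go.py 556 -35 185 91
```

```text
shift [ 0.5094 -0.3494 -0.0106] turn [ -0.   -0.  -70.7]Traceback (most recent call last):
  File "go.py", line 6, in <module>
    print(s["time_s"],s["ee_pos"].round(1),s["ee_rot"].round(1),s["gripper_width"].round(1),s["force"].round(1))
                                                                ^^^^^^^^^^^^^^^^^^^^^^^^
AttributeError: 'float' object has no attribute 'round'
```

send_rows(targets="0.03 -0.02 -0.001 0 0 -4 100;0.07 -0.045 -0.002 0 0 -9 100;0.11 -0.07 -0.003 0 0 -15 100;0.14 -0.095 -0.004 0 0 -20 100;0.17 -0.118 -0.004 0 0 -25 100;0.2 -0.14 -0.005 0 0 -30 100;0.23 -0.16 -0.005 0 0 -34 100;0.26 -0.18 -0.006 0 0 -38 100;0.29 -0.2 -0.006 0 0 -42 100;0.32 -0.22 -0.007 0 0 -46 100;0.34 -0.235 -0.007 0 0 -49 100;0.35 -0.24 -0.007 0 0 -50 100")

```text
time_s: 1.3
ee_pos: [445.7, -190.3, 181.6]
ee_rot: [180.0, -0.1, 70.6]
force: [-0.5, -0.8, 0.6]
gripper_width: 91.3
gripper_force: 0.0
```

```bash
sed -i 's/s\["gripper_width"\].round(1)/round(s["gripper_width"],1)/' go.py; python3 go.py 556 -35 185 91
```

```text
shift [ 0.1831  0.0524 -0.0033] turn [  0.   -0.1 -20.4]
1.3 [ 445.7 -190.3  181.6] [ 1.80e+02 -1.00e-01  7.06e+01] 91.3 [-0.5 -0.8  0.6]
```

send_rows(targets="0.03 0.009 0 0 0 -4 100;0.06 0.018 -0.001 0 0 -8 100;0.09 0.026 -0.002 0 0 -12 100;0.12 0.035 -0.003 0 0 -15 100;0.15 0.043 -0.003 0 0 -18 100;0.17 0.048 -0.003 0 0 -20 100;0.183 0.052 -0.003 0 0 -20.4 100;0.183 0.052 -0.003 0 0 -20.4 100;0.183 0.052 -0.003 0 0 -20.4 100")

```text
time_s: 2.05
ee_pos: [554.8, -38.9, 184.1]
ee_rot: [-179.9, 0.1, 90.6]
force: [0.7, 0.4, -0.0]
gripper_width: 91.1
gripper_force: 0.0
```

```bash
python3 go.py 556 -35 23 91; python3 - <<'E'
from h import *
f=eyes.grab_frame("top"); cv2.imwrite("pics/a.png",cv2.resize(f["image"][150:330,180:430],None,fx=3,fy=3))
E
```

```text
shift [0.0041 0.0014 0.1611] turn [-0.1  0.1 -0.4]
2.05 [554.8 -38.9 184.1] [-1.799e+02  1.000e-01  9.060e+01] 91.1 [ 0.7  0.4 -0. ]
```

View pics/a.png

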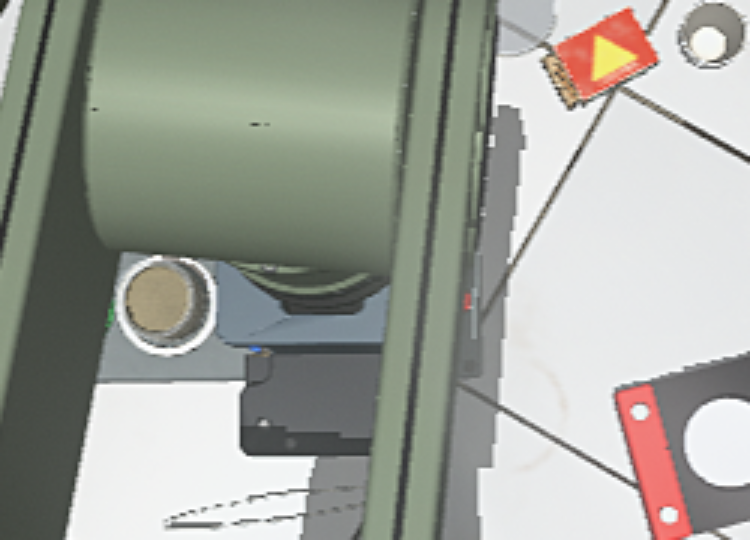

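The arm hides the top view: only the jar at crop (160,298) is visible. I'll descend partway and check from the side.

send_rows(targets="0 0 0.02 0 0 0 100;0 0 0.05 0 0 0 100;0 0 0.075 0 0 0 100;0 0 0.09 0 0 0 100;0 0 0.09 0 0 0 100;0 0 0.09 0 0 0 100;0 0 0.09 0 0 0 100")

```text
time_s: 2.68
ee_pos: [555.8, -39.3, 95.8]
ee_rot: [179.9, 0.0, 90.6]
force: [0.0, 0.1, -0.3]
gripper_width: 91.3
gripper_force: 0.0
```

```bash
python3 go.py 556 -35 23 91; python3 - <<'E'
from h import *
f=eyes.grab_frame("side"); cv2.imwrite("pics/b.png",cv2.resize(f["image"][130:280,240:440],None,fx=4,fy=4,interpolation=cv2.INTER_CUBIC))
p=env.state()["ee_pos"]; print([((proj(f,q)-[240,130])*4).round() for q in (p,[556,-35,84],p+[45,0,0],p-[45,0,0])])
E
```

```text
shift [0.0043 0.0001 0.0728] turn [ 0.1  0.  -0.4]
2.6833 [555.8 -39.3  95.8] [179.9   0.   90.6] 91.3 [ 0.   0.1 -0.3]
[array([312., 322.]), array([311., 338.]), array([403., 315.]), array([219., 329.])]
```

View pics/b.png

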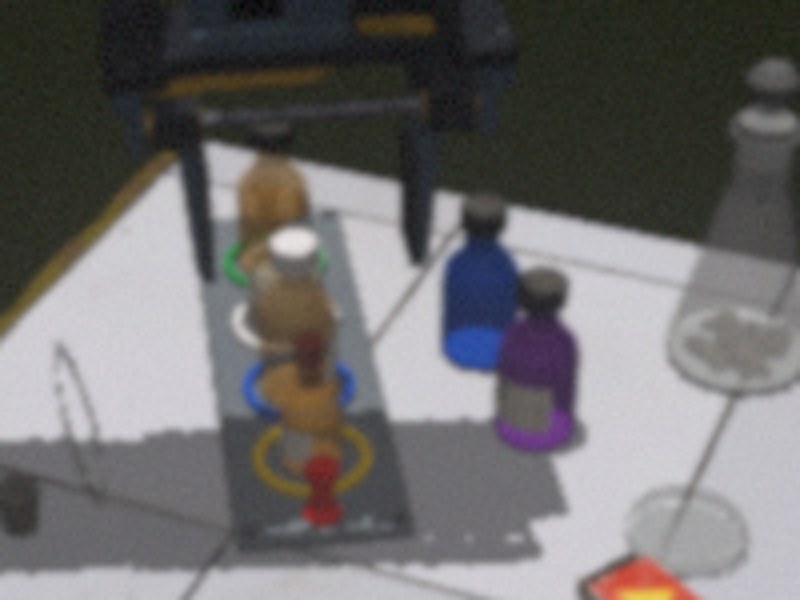

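The fingertips appear about 13 px higher than predicted: centre (313,270) against (312,322). I'll work out whether that is height or range before descending.

```bash
python3 - <<'E'
from h import *
f=eyes.grab_frame("side"); t=eyes.grab_frame("top")
p=env.state()["ee_pos"]; print(p)
for dz in (0,15,30,79,110,140): 
    print(dz,"side crop",[((proj(f,p+[s,0,dz])-[240,130])*4).round() for s in (-59,59,-89,89)],"top",proj(t,p+[0,0,dz]).round())
print(((proj(f,[672,-5,96])-[240,130])*4).round())
cv2.imwrite("pics/c.png",np.hstack([cv2.resize(t["image"][120:360,200:460],(520,480)),]))
E
```

```text
[556.05327733 -38.72498253  95.98470055]
0 side crop [array([191., 331.]), array([431., 313.]), array([129., 335.]), array([492., 309.])] top [305. 245.]
15 side crop [array([189., 305.]), array([432., 288.]), array([126., 310.]), array([493., 283.])] top [304. 245.]
30 side crop [array([187., 279.]), array([432., 261.]), array([124., 283.]), array([494., 257.])] top [303. 244.]
79 side crop [array([181., 190.]), array([434., 173.]), array([116., 194.]), array([498., 168.])] top [301. 240.]
110 side crop [array([177., 131.]), array([435., 114.]), array([110., 135.]), array([500., 109.])] top [300. 238.]
140 side crop [array([173.,  71.]), array([437.,  54.]), array([105.,  75.]), array([503.,  50.])] top [298. 235.]
[533. 267.]
```

View pics/c.png

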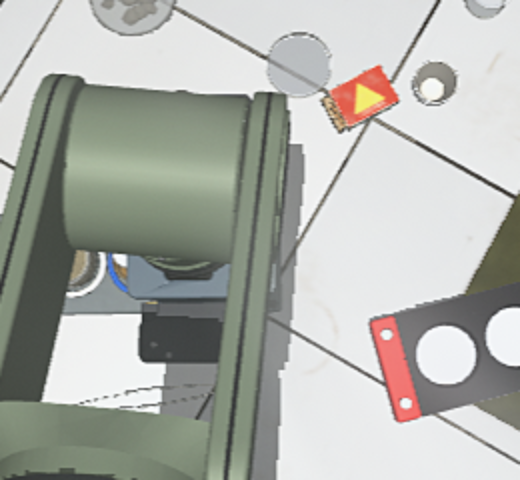

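The columns and widths fit, so the tips really are about 28 mm higher than the stated TCP. Possibly the fingers swing, and extend as they close. I'll test with a partial close here, above the stopper.

send_rows(targets="0 0 0 0 0 0 40;0 0 0 0 0 0 40;0 0 0 0 0 0 40;0 0 0 0 0 0 40;0 0 0 0 0 0 40;0 0 0 0 0 0 40;0 0 0 0 0 0 40;0 0 0 0 0 0 40", grip_force=15)

```text
time_s: 3.5
ee_pos: [555.1, -38.3, 94.4]
ee_rot: [-180.0, 0.0, 90.7]
force: [0.0, -0.6, -0.2]
gripper_width: 40.6
gripper_force: 0.0
```

```bash
python3 - <<'E'
from h import *
f=eyes.grab_frame("side"); cv2.imwrite("pics/d.png",cv2.resize(f["image"][130:280,240:440],None,fx=4,fy=4,interpolation=cv2.INTER_CUBIC))
p=env.state()["ee_pos"]; print([((proj(f,p+[0,0,d])-[240,130])*4).round() for d in (0,15,30)])
E
```

```text
[array([310., 324.]), array([309., 299.]), array([308., 273.])]
```

View pics/d.png

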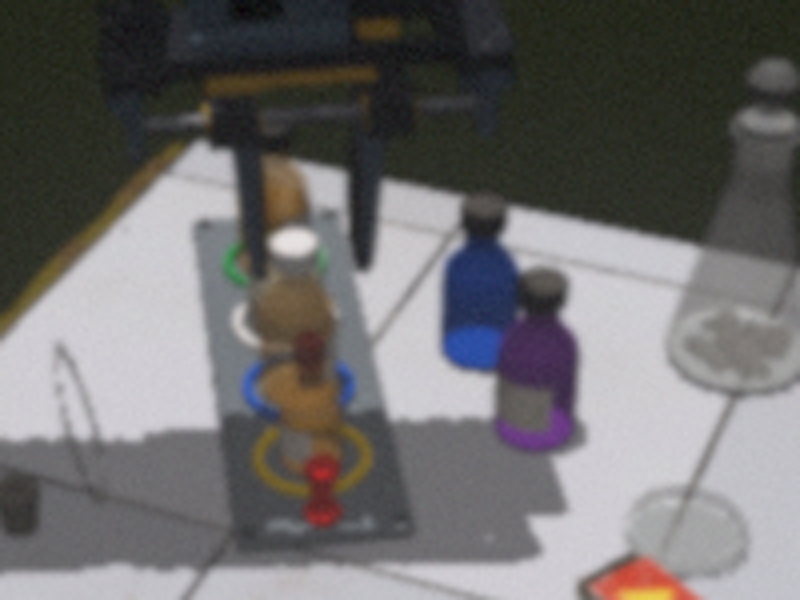

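The fingers slide parallel and the tips still end at row ~270, so the tip offset (~28 mm) doesn't depend on opening. I'll reopen, descend in steps, and compare tips against the bottle.

send_rows(targets="0.003 0 0 0 0 0 100;0.003 0 0 0 0 0 100;0.003 0 0 0 0 0 100;0.003 0 0 0 0 0 100;0.003 0 0 0 0 0 100;0.003 0 0 0 0 0 100;0.003 0 0.01 0 0 0 100;0.003 0 0.025 0 0 0 100;0.003 0 0.037 0 0 0 100;0.003 0 0.042 0 0 0 100;0.003 0 0.042 0 0 0 100;0.003 0 0.042 0 0 0 100")

```text
time_s: 4.55
ee_pos: [555.0, -35.3, 52.2]
ee_rot: [-180.0, 0.0, 90.7]
force: [0.6, -0.3, -0.6]
gripper_width: 91.3
gripper_force: 0.0
```

```bash
python3 - <<'E'
from h import *
f=eyes.grab_frame("side"); cv2.imwrite("pics/e.png",cv2.resize(f["image"][130:280,240:440],None,fx=4,fy=4,interpolation=cv2.INTER_CUBIC))
s=env.state();p=s["ee_pos"]; print(p,s["force"],[((proj(f,p+[0,0,d])-[240,130])*4).round() for d in (0,15,30)])
E
```

```text
[555.48643353 -35.36156562  52.70189212] [ 0.20163869  0.37779975 -0.79770889] [array([311., 389.]), array([311., 365.]), array([310., 340.])]
```

View pics/e.png

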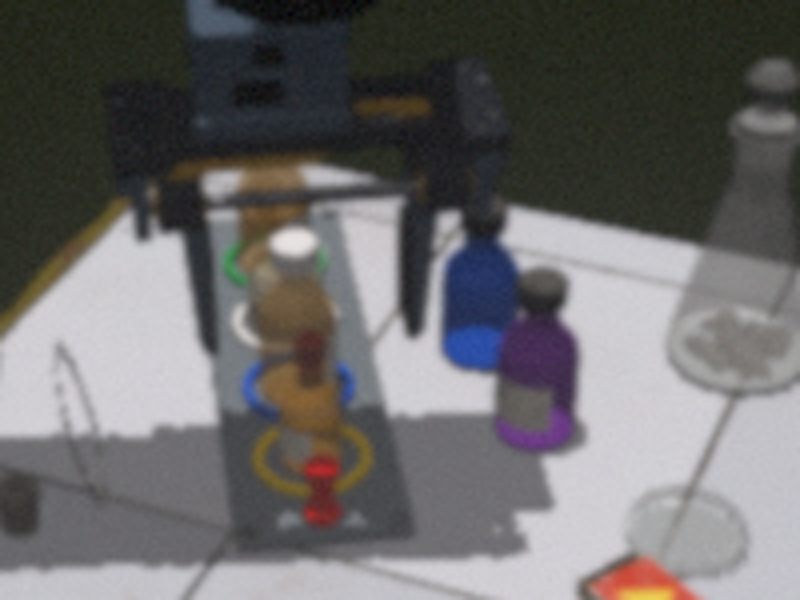

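The tips are again ~29 mm above the reported TCP, at (312,342). The y position agrees with the top view. I'll go down to the nominal 23 mm, which is clear either way, and look.

send_rows(targets="0 0 0.006 0 0 0 100;0 0 0.015 0 0 0 100;0 0 0.024 0 0 0 100;0 0 0.029 0 0 0 100;0 0 0.029 0 0 0 100;0 0 0.029 0 0 0 100")

```text
time_s: 5.1
ee_pos: [554.7, -35.3, 22.8]
ee_rot: [-179.9, -0.0, 90.7]
force: [0.9, -0.2, -0.3]
gripper_width: 90.8
gripper_force: 0.0
```

```bash
python3 - <<'E'
from h import *
f=eyes.grab_frame("side"); cv2.imwrite("pics/g.png",cv2.resize(f["image"][160:280,270:390],None,fx=5,fy=5,interpolation=cv2.INTER_CUBIC))
s=env.state();p=s["ee_pos"]; print(p,s["force"],[((proj(f,p+[0,0,d])-[270,160])*5).round() for d in (0,15,30)])
E
```

```text
[555.12243855 -35.32603078  23.29327753] [ 0.43972636 -0.29612643  1.01643709] [array([240., 394.]), array([239., 365.]), array([238., 335.])]
```

View pics/g.png

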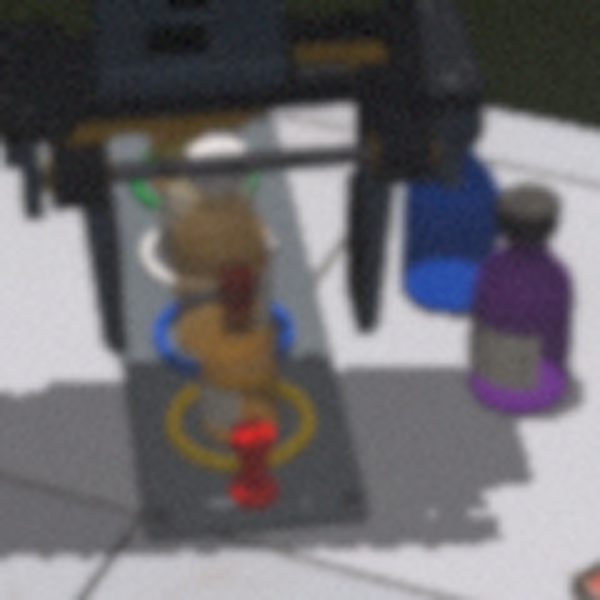

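The tips end at (115,350) and (365,328), so z≈51: the offset of +28 mm holds. I'll go on down slowly and watch the force.

send_rows(targets="0 0 0.004 0 0 0 100;0 0 0.008 0 0 0 100;0 0 0.012 0 0 0 100;0 0 0.012 0 0 0 100;0 0 0.014 0 0 0 100;0 0 0.016 0 0 0 100;0 0 0.017 0 0 0 100;0 0 0.017 0 0 0 100")

```text
time_s: 5.82
ee_pos: [554.9, -35.3, 6.2]
ee_rot: [-180.0, 0.0, 90.7]
force: [-0.2, -0.1, -0.3]
gripper_width: 91.5
gripper_force: 0.0
```

```bash
python3 - <<'E'
from h import *
f=eyes.grab_frame("side"); cv2.imwrite("pics/i.png",cv2.resize(f["image"][160:280,270:390],None,fx=5,fy=5,interpolation=cv2.INTER_CUBIC))
s=env.state();p=s["ee_pos"]; print(p,s["force"],[((proj(f,p+[0,0,d])-[270,160])*5).round() for d in (0,15,30)])
E
```

```text
[555.06444044 -35.31274633   6.35499012] [ 0.53607638 -0.1792051   0.52229553] [array([241., 427.]), array([240., 398.]), array([239., 369.])]
```

View pics/i.png

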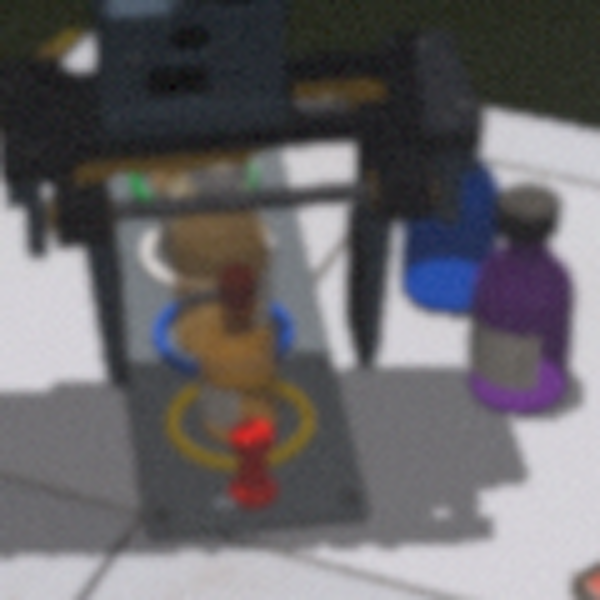

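The tips sit at (120,385) and (365,368), i.e. z≈33, with no contact. The top-view flange column (287 px) also confirms y. Down the last 9 mm, then close.

send_rows(targets="0 0 0.003 0 0 0 100;0 0 0.006 0 0 0 100;0 0 0.009 0 0 0 100;0 0 0.009 0 0 0 100;0 0 0.009 0 0 0 60;0 0 0.009 0 0 0 30;0 0 0.009 0 0 0 20;0 0 0.009 0 0 0 20;0 0 0.009 0 0 0 20;0 0 0.009 0 0 0 20;0 0 0.009 0 0 0 20;0 0 0.009 0 0 0 20", grip_force=12)

```text
time_s: 6.87
ee_pos: [555.1, -35.3, -2.5]
ee_rot: [180.0, 0.0, 90.7]
force: [-0.1, -0.4, -0.6]
gripper_width: 40.7
gripper_force: 0.0
```

send_rows(targets="0 0 0 0 0 0 15;0 0 0 0 0 0 15;0 0 0 0 0 0 15;0 0 0 0 0 0 15;0 0 0 0 0 0 15;0 0 0 0 0 0 15")

```text
time_s: 7.37
ee_pos: [555.0, -35.3, -2.5]
ee_rot: [-180.0, 0.0, 90.7]
force: [0.5, -0.3, 1.8]
gripper_width: 30.2
gripper_force: 12.0
```

Width is 30.2 mm with 12 N on the pads, against 33 expected. It may be on the shoulder, or off-centre. I'll check numerically how the stopper sits before and after a small lift.

```bash
cat > st.py <<'E'
from h import *
g=eyes.grab_frame("side"); h=cv2.cvtColor(g["image"],cv2.COLOR_BGR2HSV).astype(int)
m=((h[...,0]<8)|(h[...,0]>170))&(h[...,1]>110); m[:, :290]=0; m[:,345:]=0; m[262:]=0; m[:120]=0
print(env.state()["ee_pos"].round(1),[(c,s.tolist()) for c,s in blobs(m,15,2000)])
E
python3 st.py; python3 - <<'E'
import cv2,sys; sys.path.insert(0,'.')
from h import *
g=cv2.imread("pics/side0.png"); h=cv2.cvtColor(g,cv2.COLOR_BGR2HSV).astype(int)
m=((h[...,0]<8)|(h[...,0]>170))&(h[...,1]>110); m[:, :290]=0; m[:,345:]=0; m[262:]=0
print(blobs(m,15,2000))
E
```

```text
[555.  -35.3  -2.5] [(array([317.1, 214.6]), [315, 213, 5, 5, 17]), (array([320.1, 251.7]), [315, 243, 10, 18, 125])]
[(array([317. , 214.8]), array([314, 212,   7,   6,  33], dtype=int32)), (array([319.8, 251.1]), array([315, 243,  10,  18, 122], dtype=int32))]
```

send_rows(targets="0 0 -0.003 0 0 0 15;0 0 -0.007 0 0 0 15;0 0 -0.012 0 0 0 15;0 0 -0.015 0 0 0 15;0 0 -0.015 0 0 0 15;0 0 -0.015 0 0 0 15")

```text
time_s: 7.92
ee_pos: [555.4, -35.3, 12.8]
ee_rot: [179.9, 0.0, 90.7]
force: [0.4, 0.5, -1.7]
gripper_width: 30.4
gripper_force: 12.0
```

```bash
python3 st.py; python3 - <<'E'
from h import *
f=eyes.grab_frame("side"); cv2.imwrite("pics/j.png",cv2.resize(f["image"][160:280,270:390],None,fx=5,fy=5,interpolation=cv2.INTER_CUBIC))
for p in ([556,-35,84],[556,-35,99],[556,-35,59],[556,-35,23]): print(p,proj(f,p).round(1))
s=env.state();print(s["gripper_width"],s["gripper_force"],s["force"])
E
```

```text
[555.1 -35.3  12.6] [(array([317.3, 208.9]), [314, 207, 7, 5, 23]), (array([320.1, 251.7]), [316, 243, 9, 18, 127])]
[556, -35, 84] [317.8 214.4]
[556, -35, 99] [317.6 208.1]
[556, -35, 59] [318.  224.7]
[556, -35, 23] [318.4 238.9]
30.331012667760135 11.999925219715806 [ 0.39401152  0.39590081 -0.29842196]
```

View pics/j.png

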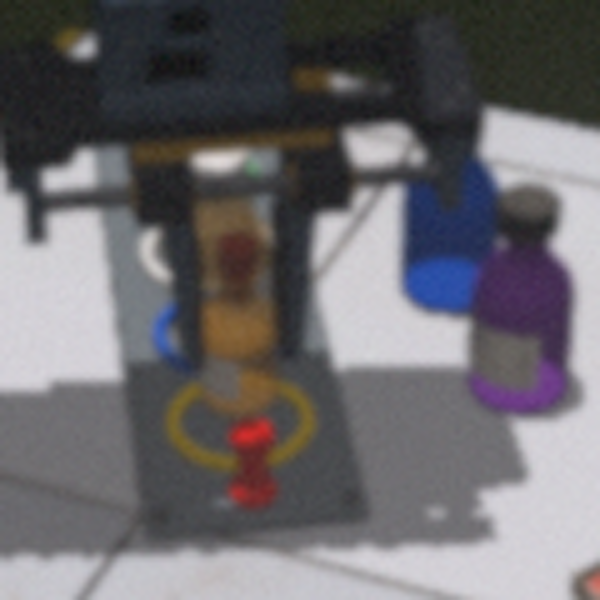

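The bottle came up upright with the fingers: the stopper rose 5.8 px, against 6.3 predicted for 15 mm. The fingers hold near the shoulder, which explains the 30 mm. Since it was picked at TCP z=-2.5 with its underside at 8, release in the well is at TCP z≈1.5. Lift and carry.

send_rows(targets="0 0 -0.005 0 0 0 15;0 0 -0.015 0 0 0 15;0 0 -0.03 0 0 0 15;0 0 -0.05 0 0 0 15;0 0 -0.07 0 0 0 15;0 0 -0.09 0 0 0 15;0 0 -0.11 0 0 0 15;0 0 -0.123 0 0 0 15;0 0 -0.13 0 0 0 15;0 0 -0.13 0 0 0 15")

```text
time_s: 8.85
ee_pos: [556.3, -35.4, 144.7]
ee_rot: [179.8, 0.0, 90.7]
force: [0.3, -0.3, -0.4]
gripper_width: 30.5
gripper_force: 12.0
```

```bash
python3 go.py 475 -238 142 105
```

```text
shift [-0.2016 -0.0836  0.0025] turn [  0.2   0.1 -14.3]
8.85 [556.3 -35.4 144.7] [179.8   0.   90.7] 30.5 [ 0.3 -0.3 -0.4]
```

send_rows(targets="-0.006 -0.003 0 0 0 -0.5 15;-0.02 -0.008 0 0 0 -1.5 15;-0.042 -0.017 0 0 0 -3 15;-0.066 -0.027 0 0 0 -5 15;-0.09 -0.037 0 0 0 -6.5 15;-0.115 -0.048 0 0 0 -8 15;-0.14 -0.058 0 0 0 -10 15;-0.163 -0.068 0 0 0 -11.5 15;-0.182 -0.075 0 0 0 -13 15;-0.195 -0.081 0 0 0 -14 15;-0.202 -0.084 0 0 0 -14.3 15;-0.202 -0.084 0 0 0 -14.3 15")

```text
time_s: 9.85
ee_pos: [472.0, -239.3, 141.4]
ee_rot: [-179.9, -0.1, 104.8]
force: [-0.0, 0.4, -0.5]
gripper_width: 30.5
gripper_force: 12.0
```

send_rows(targets="0 0 0.005 0 0 0 15;0 0 0.018 0 0 0 15;0 0 0.035 0 0 0 15;0 0 0.055 0 0 0 15;0 0 0.075 0 0 0 15;0 0 0.09 0 0 0 15;0 0 0.1 0 0 0 15;0 0 0.105 0 0 0 15;0 0 0.105 0 0 0 15;0 0 0.105 0 0 0 15")

```text
time_s: 10.68
ee_pos: [474.0, -238.1, 37.8]
ee_rot: [180.0, 0.0, 105.0]
force: [-0.2, -0.5, -0.1]
gripper_width: 30.7
gripper_force: 12.0
```

```bash
python3 go.py 475 -238 3 105;  python3 - <<'E'
from h import *
f=eyes.grab_frame("side"); h=cv2.cvtColor(f["image"],cv2.COLOR_BGR2HSV).astype(int)
m=((h[...,0]<8)|(h[...,0]>170))&(h[...,1]>110)
print([(c,s.tolist()) for c,s in blobs(m,12,800)])
z=env.state()["ee_pos"][2]
print(proj(f,[475,-238,z+10.5]),proj(f,[475,-238,z+86.5]))
t=eyes.grab_frame("top"); h=cv2.cvtColor(t["image"],cv2.COLOR_BGR2HSV); m=(h[...,2]>190)&(h[...,1]<40); m[:245]=0;m[320:]=0
print([(c,s.tolist()) for c,s in blobs(m,200,3000)])
E
```

```text
shift [-0.0001  0.001   0.0348] turn [ 0.  0. -0.]
10.6833 [ 474.  -238.1   37.8] [180.   0. 105.] 30.7 [-0.2 -0.5 -0.1]
[(array([319.2, 245.8]), [316, 243, 8, 6, 36]), (array([320. , 256.8]), [316, 253, 9, 8, 54]), (array([536. , 273.3]), [523, 260, 28, 26, 528]), (array([278.5, 271.8]), [276, 270, 6, 5, 27]), (array([403.6, 279.3]), [389, 270, 30, 21, 218]), (array([291.2, 295. ]), [289, 293, 6, 5, 25]), (array([260. , 301.9]), [250, 295, 22, 14, 169])]
[282.54404721 303.77835833] [279.52535515 269.89568543]
[(array([128.8, 261.5]), [108, 245, 44, 39, 909]), (array([365.9, 266.8]), [333, 245, 65, 55, 2211]), (array([579.7, 303. ]), [544, 245, 90, 75, 1879]), (array([528.2, 266.1]), [513, 255, 29, 24, 477])]
```

The stopper is at (278.5,271.8), against (279.5,269.9) predicted over well 1. Good. Lower slowly.

send_rows(targets="0 0.001 0.006 0 0 0 15;0 0.001 0.015 0 0 0 15;0 0.001 0.023 0 0 0 15;0 0.001 0.028 0 0 0 15;0 0.001 0.031 0 0 0 15;0 0.001 0.033 0 0 0 15;0 0.001 0.034 0 0 0 15;0 0.001 0.035 0 0 0 15;0 0.001 0.0355 0 0 0 15;0 0.001 0.036 0 0 0 15;0 0.001 0.036 0 0 0 15;0 0.001 0.036 0 0 0 15")

```text
time_s: 11.78
ee_pos: [474.5, -238.1, 1.6]
ee_rot: [180.0, 0.0, 105.0]
force: [-0.4, -0.6, -1.5]
gripper_width: 30.3
gripper_force: 12.0
```

send_rows(targets="0 0 0.0005 0 0 0 15;0 0 0.001 0 0 0 15;0 0 0.001 0 0 0 15;0 0 0.001 0 0 0 15")

```text
time_s: 12.12
ee_pos: [474.6, -238.1, 1.3]
ee_rot: [180.0, 0.0, 105.0]
force: [-2.1, 1.3, 5.1]
gripper_width: 30.7
gripper_force: 12.0
```

send_rows(targets="0 0 0 0 0 0 40;0 0 0 0 0 0 50;0 0 0 0 0 0 70;0 0 0 0 0 0 100;0 0 0 0 0 0 100;0 0 0 0 0 0 100;0 0 0 0 0 0 100;0 0 0 0 0 0 100;0 0 0 0 0 0 100;0 0 0 0 0 0 100")

```text
time_s: 12.95
ee_pos: [474.4, -238.0, 0.4]
ee_rot: [-180.0, 0.0, 105.0]
force: [0.1, 0.1, -0.5]
gripper_width: 90.8
gripper_force: 0.0
```

send_rows(targets="0 0 -0.005 0 0 0 100;0 0 -0.02 0 0 0 100;0 0 -0.05 0 0 0 100;0 0 -0.085 0 0 0 100;0 0 -0.12 0 0 0 100;0 0 -0.14 0 0 0 100;0 0 -0.145 0 0 0 100;0 0 -0.145 0 0 0 100")

```text
time_s: 13.62
ee_pos: [475.3, -238.5, 147.2]
ee_rot: [179.8, 0.2, 105.0]
force: [-1.1, -0.1, -0.6]
gripper_width: 91.1
gripper_force: 0.0
```

```bash
python3 go.py 554.5 26 145 91; python3 - <<'E'
from h import *
f=eyes.grab_frame("side"); h=cv2.cvtColor(f["image"],cv2.COLOR_BGR2HSV).astype(int)
m=((h[...,0]<8)|(h[...,0]>170))&(h[...,1]>110); m[:,:260]=0; m[:,310:]=0
print([(c,s.tolist()) for c,s in blobs(m,12,800)])
print(proj(f,[475,-238,88]))
E
```

```text
shift [0.235  0.1449 0.002 ] turn [ 0.2  0.1 14. ]
13.6167 [ 475.3 -238.5  147.2] [179.8   0.2 105. ] 91.1 [-1.1 -0.1 -0.6]
[(array([290.7, 293.6]), [283, 288, 16, 11, 104]), (array([268.7, 298.9]), [260, 293, 19, 14, 171])]
[281.02482019 286.72611477]
```

Contact with the well floor (5 N) came at TCP z≈1.2, as predicted, and the bottle was released there. Next, the white cap: grip at TCP z≈5, release at ≈9.

send_rows(targets="0.012 0.008 0 0 0 1 100;0.035 0.022 0 0 0 2.5 100;0.065 0.04 0 0 0 4 100;0.095 0.058 0.001 0 0 6 100;0.125 0.077 0.001 0 0 8 100;0.155 0.096 0.001 0 0 9.5 100;0.183 0.113 0.002 0 0 11 100;0.207 0.128 0.002 0 0 12.5 100;0.224 0.138 0.002 0 0 13.5 100;0.233 0.144 0.002 0 0 14 100;0.235 0.145 0.002 0 0 14 100;0.235 0.145 0.002 0 0 14 100")

```text
time_s: 14.67
ee_pos: [552.6, 26.9, 141.4]
ee_rot: [-179.8, 0.0, 91.1]
force: [-0.1, 0.9, 0.2]
gripper_width: 91.0
gripper_force: 0.0
```

send_rows(targets="0 0 0.005 0 0 0 100;0 0 0.02 0 0 0 100;0 0 0.045 0 0 0 100;0 0 0.07 0 0 0 100;0 0 0.09 0 0 0 100;0 0 0.1 0 0 0 100;0 0 0.1 0 0 0 100;0 0 0.1 0 0 0 100")

```text
time_s: 15.33
ee_pos: [553.7, 25.8, 43.3]
ee_rot: [-180.0, 0.0, 90.9]
force: [0.1, -0.8, 0.9]
gripper_width: 90.9
gripper_force: 0.0
```

```bash
python3 go.py 554.5 26 5 91
```

```text
shift [0.0002 0.0008 0.0383] turn [-0.   0.  -0.1]
15.3333 [553.7  25.8  43.3] [-180.     0.    90.9] 90.9 [ 0.1 -0.8  0.9]
```

send_rows(targets="0 0.001 0.008 0 0 0 100;0 0.001 0.02 0 0 0 100;0 0.001 0.032 0 0 0 100;0 0.001 0.038 0 0 0 100;0 0.001 0.038 0 0 0 80;0 0.001 0.038 0 0 0 50;0 0.001 0.038 0 0 0 35;0 0.001 0.038 0 0 0 25;0 0.001 0.038 0 0 0 25;0 0.001 0.038 0 0 0 25;0 0.001 0.038 0 0 0 25;0 0.001 0.038 0 0 0 25", grip_force=15)

```text
time_s: 16.33
ee_pos: [554.6, 26.5, 5.6]
ee_rot: [-180.0, 0.0, 91.0]
force: [-2.1, 0.3, 2.1]
gripper_width: 41.1
gripper_force: 0.9
```

send_rows(targets="0 0 0 0 0 0 25;0 0 0 0 0 0 25;0 0 0 0 0 0 25;0 0 0 0 0 0 25")

```text
time_s: 16.67
ee_pos: [554.7, 26.5, 5.5]
ee_rot: [-180.0, 0.0, 91.0]
force: [-1.1, 0.8, 2.2]
gripper_width: 39.9
gripper_force: 15.0
```

Gripped at 39.9 mm (about 2 mm under nominal, like the first). Lift.

send_rows(targets="0 0 -0.004 0 0 0 25;0 0 -0.012 0 0 0 25;0 0 -0.028 0 0 0 25;0 0 -0.048 0 0 0 25;0 0 -0.07 0 0 0 25;0 0 -0.092 0 0 0 25;0 0 -0.112 0 0 0 25;0 0 -0.128 0 0 0 25;0 0 -0.138 0 0 0 25;0 0 -0.142 0 0 0 25;0 0 -0.142 0 0 0 25")

```text
time_s: 17.58
ee_pos: [555.2, 26.5, 148.3]
ee_rot: [179.9, 0.0, 91.0]
force: [-0.3, 0.3, -1.6]
gripper_width: 39.8
gripper_force: 15.0
```

```bash
python3 go.py 490.8 -298 147 105; python3 - <<'E'
from h import *
f=eyes.grab_frame("side"); h=cv2.cvtColor(f["image"],cv2.COLOR_BGR2HSV).astype(int)
m=(h[...,2]>150)&(h[...,1]<50); m[:,:290]=0; m[:,340:]=0; m[175:]=0
p=env.state()["ee_pos"]
print([(c,s.tolist()) for c,s in blobs(m,12,800)], proj(f,[p[0],p[1],p[2]+2.5+95]))
E
```

```text
shift [-0.3233 -0.0699  0.0012] turn [  0.1   0.  -14. ]
17.5833 [555.2  26.5 148.3] [179.9   0.   91. ] 39.8 [-0.3  0.3 -1.6]
[(array([295.3, 170.3]), [290, 166, 13, 9, 99]), (array([322.4, 173.6]), [316, 173, 15, 2, 25])] [311.97902847 125.25294983]
```

send_rows(targets="-0.007 -0.0015 0 0 0 -0.3 25;-0.021 -0.0045 0 0 0 -0.9 25;-0.042 -0.009 0 0 0 -1.8 25;-0.068 -0.0147 0 0 0 -3 25;-0.096 -0.0208 0 0 0 -4.2 25;-0.124 -0.0268 0.001 0 0 -5.4 25;-0.152 -0.0329 0.001 0 0 -6.6 25;-0.18 -0.0389 0.001 0 0 -7.8 25;-0.208 -0.045 0.001 0 0 -9 25;-0.236 -0.051 0.001 0 0 -10.2 25;-0.262 -0.0566 0.001 0 0 -11.3 25;-0.284 -0.0614 0.001 0 0 -12.3 25")

```text
time_s: 18.63
ee_pos: [496.6, -260.5, 145.1]
ee_rot: [-179.9, -0.1, 103.3]
force: [0.4, -0.0, -0.4]
gripper_width: 40.0
gripper_force: 15.0
```

send_rows(targets="-0.016 -0.0002 0 0 0 -0.7 25;-0.028 -0.0003 0 0 0 -1.2 25;-0.036 -0.0003 0 0 0 -1.6 25;-0.04 0 0 0 0 -1.7 25;-0.04 0 0 0 0 -1.7 25;-0.04 0 0 0 0 -1.7 25")

```text
time_s: 19.13
ee_pos: [507.3, -296.7, 146.1]
ee_rot: [-180.0, -0.1, 105.0]
force: [0.3, -0.1, -1.3]
gripper_width: 40.0
gripper_force: 15.0
```

```bash
python3 go.py 490.8 -298 40 105
```

```text
shift [ 0.003  -0.0162  0.1061] turn [-0.  -0.1 -0. ]
19.1333 [ 507.3 -296.7  146.1] [-1.80e+02 -1.00e-01  1.05e+02] 40.0 [ 0.3 -0.1 -1.3]
```

send_rows(targets="0.001 -0.005 0 0 0 0 25;0.002 -0.011 0.004 0 0 0 25;0.003 -0.015 0.014 0 0 0 25;0.003 -0.016 0.03 0 0 0 25;0.003 -0.016 0.048 0 0 0 25;0.003 -0.016 0.066 0 0 0 25;0.003 -0.016 0.082 0 0 0 25;0.003 -0.016 0.095 0 0 0 25;0.003 -0.016 0.103 0 0 0 25;0.003 -0.016 0.106 0 0 0 25;0.003 -0.016 0.106 0 0 0 25;0.003 -0.016 0.106 0 0 0 25")

```text
time_s: 20.13
ee_pos: [491.5, -298.8, 41.1]
ee_rot: [180.0, 0.1, 105.0]
force: [0.1, 0.2, -0.4]
gripper_width: 39.8
gripper_force: 15.0
```

```bash
python3 go.py 490.8 -298 9 105; python3 - <<'E'
from h import *
f=eyes.grab_frame("side"); h=cv2.cvtColor(f["image"],cv2.COLOR_BGR2HSV).astype(int)
p=env.state()["ee_pos"]; q=proj(f,[p[0],p[1],p[2]+2.5+95]); print("cap",q, "base",proj(f,[p[0],p[1],p[2]+2.5]))
m=(h[...,2]>90)&(h[...,1]<60); u,v=q.astype(int); k=np.zeros_like(m); k[v-20:v+20,u-20:u+20]=m[v-20:v+20,u-20:u+20]
print([(c,s.tolist()) for c,s in blobs(k,12,1600)])
E
```

```text
shift [ 0.001  -0.0005  0.0321] turn [ 0.   0.1 -0. ]
20.1333 [ 491.5 -298.8   41.1] [1.80e+02 1.00e-01 1.05e+02] 39.8 [ 0.1  0.2 -0.4]
cap [291.84920756 288.76114837] base [294.92954316 332.02324283]
[(array([291.6, 279.6]), [279, 274, 25, 12, 193]), (array([293.3, 293.5]), [284, 286, 19, 15, 191])]
```

The cap is centred at (293,293), bbox centre column 293, against 292 expected. Lower.

send_rows(targets="0.001 -0.0005 0.005 0 0 0 25;0.001 -0.0005 0.013 0 0 0 25;0.001 -0.0005 0.02 0 0 0 25;0.001 -0.0005 0.025 0 0 0 25;0.001 -0.0005 0.028 0 0 0 25;0.001 -0.0005 0.03 0 0 0 25;0.001 -0.0005 0.031 0 0 0 25;0.001 -0.0005 0.0315 0 0 0 25;0.001 -0.0005 0.032 0 0 0 25;0.001 -0.0005 0.032 0 0 0 25;0.001 -0.0005 0.032 0 0 0 25")

```text
time_s: 21.1
ee_pos: [490.2, -298.0, 9.5]
ee_rot: [-180.0, 0.0, 105.0]
force: [-2.9, -0.5, 6.1]
gripper_width: 39.9
gripper_force: 15.0
```

Floor contact (6 N) at z=9.5, as expected. Release, retreat, and go to the jar.

send_rows(targets="0 0 -0.0005 0 0 0 48;0 0 -0.0005 0 0 0 55;0 0 -0.0005 0 0 0 70;0 0 -0.0005 0 0 0 100;0 0 -0.0005 0 0 0 100;0 0 -0.0005 0 0 0 100;0 0 -0.0005 0 0 0 100;0 0 -0.0005 0 0 0 100;0 0 -0.0005 0 0 0 100;0 0 -0.0005 0 0 0 100")

```text
time_s: 21.93
ee_pos: [490.4, -297.8, 8.9]
ee_rot: [-180.0, 0.0, 105.0]
force: [-0.0, -0.0, -0.2]
gripper_width: 90.9
gripper_force: 0.0
```

send_rows(targets="0 0 -0.005 0 0 0 100;0 0 -0.02 0 0 0 100;0 0 -0.05 0 0 0 100;0 0 -0.085 0 0 0 100;0 0 -0.12 0 0 0 100;0 0 -0.135 0 0 0 100;0 0 -0.14 0 0 0 100;0 0 -0.14 0 0 0 100")

```text
time_s: 22.6
ee_pos: [491.0, -298.2, 150.5]
ee_rot: [179.9, 0.1, 105.0]
force: [0.3, 0.1, -1.1]
gripper_width: 91.4
gripper_force: 0.0
```

```bash
python3 go.py 553.5 86 150 91; python3 - <<'E'
from h import *
t=eyes.grab_frame("top"); im=t["image"]; h=cv2.cvtColor(im,cv2.COLOR_BGR2HSV).astype(int)
# jar: brownish-grey disc inside white ring
b=(205,225,268,280); r=im[b[1]:b[3],b[0]:b[2]].astype(int)
m=np.zeros(im.shape[:2],bool); m[b[1]:b[3],b[0]:b[2]]=((h[...,1]>45)&(h[...,0]>12)&(h[...,0]<40)&(h[...,2]>70))[b[1]:b[3],b[0]:b[2]]
for c,s in blobs(m,60,3000): print("jar",c,s.tolist(),ray(t,c,52).round(1))
w=np.zeros(im.shape[:2],bool); w[b[1]:b[3],b[0]:b[2]]=((h[...,1]<30)&(h[...,2]>200))[b[1]:b[3],b[0]:b[2]]
p=np.argwhere(w)[:,::-1].astype(np.float32); c,rr=cv2.minEnclosingCircle(p); print("ring",c,rr,ray(t,c,13).round(1))
E
```

```text
shift [ 0.355   0.1596 -0.    ] turn [ 0.1  0.1 14. ]
22.6 [ 491.  -298.2  150.5] [1.799e+02 1.000e-01 1.050e+02] 91.4 [ 0.3  0.1 -1.1]
jar [231.8 249.2] [222, 239, 20, 21, 335] [553.8  87.2  52. ]
jar [207.6 252.7] [205, 242, 8, 21, 105] [547.8 128.3  52. ]
ring (236.0, 252.0) 41.10970687866211 [552.4  87.2  13. ]
```

send_rows(targets="0.015 0.007 0 0 0 0.6 100;0.042 0.019 0 0 0 1.7 100;0.075 0.034 0 0 0 3 100;0.109 0.049 0 0 0 4.3 100;0.143 0.064 0 0 0 5.6 100;0.177 0.08 0 0 0 7 100;0.211 0.095 0 0 0 8.3 100;0.245 0.11 0 0 0 9.7 100;0.279 0.125 0 0 0 11 100;0.31 0.139 0 0 0 12.2 100;0.335 0.151 0 0 0 13.2 100;0.35 0.157 0 0 0 13.9 100")

```text
time_s: 23.65
ee_pos: [550.6, 83.8, 146.4]
ee_rot: [-179.8, -0.0, 91.2]
force: [0.6, -0.3, -0.3]
gripper_width: 91.0
gripper_force: 0.0
```

send_rows(targets="0.004 0.001 0 0 0 0 100;0.006 0.001 0.005 0 0 0 100;0.006 0.001 0.02 0 0 0 100;0.006 0.001 0.045 0 0 0 100;0.006 0.001 0.07 0 0 0 100;0.006 0.001 0.09 0 0 0 100;0.006 0.001 0.1 0 0 0 100;0.006 0.001 0.1 0 0 0 100;0.006 0.001 0.1 0 0 0 100")

```text
time_s: 24.4
ee_pos: [552.3, 86.0, 48.6]
ee_rot: [-179.9, 0.0, 91.0]
force: [0.7, 0.1, 0.3]
gripper_width: 91.1
gripper_force: 0.0
```

```bash
python3 go.py 553.5 87 -3 91
```

```text
shift [0.001  0.0012 0.0516] turn [-0.1  0.   0. ]
24.4 [552.3  86.   48.6] [-179.9    0.    91. ] 91.1 [0.7 0.1 0.3]
```

send_rows(targets="0.001 0.001 0.008 0 0 0 100;0.001 0.001 0.02 0 0 0 100;0.001 0.001 0.034 0 0 0 100;0.001 0.001 0.045 0 0 0 100;0.001 0.001 0.05 0 0 0 100;0.001 0.001 0.051 0 0 0 100;0.001 0.001 0.051 0 0 0 80;0.001 0.001 0.051 0 0 0 55;0.001 0.001 0.051 0 0 0 40;0.001 0.001 0.051 0 0 0 30;0.001 0.001 0.051 0 0 0 30;0.001 0.001 0.051 0 0 0 30", grip_force=13)

```text
time_s: 25.4
ee_pos: [553.7, 87.9, -1.8]
ee_rot: [180.0, 0.0, 91.1]
force: [-0.4, 0.7, 0.6]
gripper_width: 54.4
gripper_force: 0.0
```

send_rows(targets="0 0 0 0 0 0 30;0 0 0 0 0 0 30;0 0 0 0 0 0 30;0 0 0 0 0 0 30;0 0 0 0 0 0 30")

```text
time_s: 25.82
ee_pos: [553.5, 87.9, -2.0]
ee_rot: [-180.0, 0.0, 91.1]
force: [-1.6, -0.0, 2.2]
gripper_width: 45.3
gripper_force: 13.0
```

send_rows(targets="0 0 -0.004 0 0 0 30;0 0 -0.012 0 0 0 30;0 0 -0.028 0 0 0 30;0 0 -0.048 0 0 0 30;0 0 -0.07 0 0 0 30;0 0 -0.092 0 0 0 30;0 0 -0.112 0 0 0 30;0 0 -0.13 0 0 0 30;0 0 -0.143 0 0 0 30;0 0 -0.15 0 0 0 30;0 0 -0.15 0 0 0 30")

```text
time_s: 26.73
ee_pos: [554.7, 88.0, 150.0]
ee_rot: [179.8, -0.0, 91.1]
force: [0.2, 0.9, -1.3]
gripper_width: 45.3
gripper_force: 13.0
```

```bash
python3 go.py 506.8 -357 148 105
```

```text
shift [-0.444  -0.0562  0.0016] turn [  0.2   0.  -13.9]
26.7333 [554.7  88.  150. ] [179.8  -0.   91.1] 45.3 [ 0.2  0.9 -1.3]
```

send_rows(targets="-0.007 -0.0009 0 0 0 -0.2 30;-0.021 -0.0027 0 0 0 -0.6 30;-0.042 -0.0053 0 0 0 -1.3 30;-0.066 -0.0084 0 0 0 -2.1 30;-0.09 -0.0114 0.001 0 0 -2.8 30;-0.116 -0.0147 0.001 0 0 -3.6 30;-0.144 -0.0182 0.001 0 0 -4.5 30;-0.172 -0.0218 0.001 0 0 -5.4 30;-0.2 -0.0253 0.001 0 0 -6.3 30;-0.228 -0.0289 0.001 0 0 -7.1 30;-0.256 -0.0324 0.001 0 0 -8 30;-0.284 -0.036 0.001 0 0 -8.9 30")

```text
time_s: 27.73
ee_pos: [521.3, -198.2, 145.5]
ee_rot: [-179.9, -0.1, 100.0]
force: [0.9, 0.5, -1.2]
gripper_width: 45.3
gripper_force: 13.0
```

send_rows(targets="-0.028 -0.0081 0 0 0 -0.9 30;-0.056 -0.0161 0 0 0 -1.8 30;-0.083 -0.0239 0 0 0 -2.7 30;-0.107 -0.0309 0 0 0 -3.5 30;-0.127 -0.0366 0 0 0 -4.1 30;-0.142 -0.041 0 0 0 -4.6 30;-0.151 -0.0435 0 0 0 -4.9 30;-0.155 -0.0447 0 0 0 -5 30;-0.155 -0.0447 0 0 0 -5 30;-0.155 -0.0447 0 0 0 -5 30")

```text
time_s: 28.57
ee_pos: [505.4, -356.4, 146.4]
ee_rot: [-180.0, -0.1, 105.0]
force: [-0.2, 0.0, -0.8]
gripper_width: 45.2
gripper_force: 13.0
```

```bash
python3 go.py 506.8 -357 38 105
```

```text
shift [-0.0011  0.0012  0.1084] turn [-0.  -0.1 -0. ]
28.5667 [ 505.4 -356.4  146.4] [-1.80e+02 -1.00e-01  1.05e+02] 45.2 [-0.2  0.  -0.8]
```

send_rows(targets="-0.001 0.001 0.004 0 0 0 30;-0.001 0.001 0.014 0 0 0 30;-0.001 0.001 0.03 0 0 0 30;-0.001 0.001 0.048 0 0 0 30;-0.001 0.001 0.066 0 0 0 30;-0.001 0.001 0.084 0 0 0 30;-0.001 0.001 0.097 0 0 0 30;-0.001 0.001 0.106 0 0 0 30;-0.001 0.001 0.11 0 0 0 30;-0.001 0.001 0.11 0 0 0 30;-0.001 0.001 0.11 0 0 0 30")

```text
time_s: 29.48
ee_pos: [507.3, -357.9, 37.3]
ee_rot: [180.0, 0.0, 105.0]
force: [0.1, -0.3, -0.1]
gripper_width: 45.4
gripper_force: 13.0
```

```bash
python3 go.py 506.8 -357 2 105; python3 - <<'E'
from h import *
f=eyes.grab_frame("side"); p=env.state()["ee_pos"]
o=np.array([285,325]); cv2.imwrite("pics/k.png",cv2.resize(f["image"][o[1]-10:o[1]+90,o[0]-40:o[0]+80],None,fx=6,fy=6,interpolation=cv2.INTER_CUBIC))
o=o-[40,10]
b=p+[0,0,10]
for n,q in [("jar base c",b),("jar base front",b+[0,-23.5,0]),("jar L",b+[-23.5,0,0]),("jar R",b+[23.5,0,0]),("top c",b+[0,0,46]),("well",[506.8,-357,22]),("tip",p+[0,0,28])]: print(n,((proj(f,q)-o)*6).round())
E
```

```text
shift [ 0.001  -0.0003  0.0353] turn [ 0.  0. -0.]
29.4833 [ 507.3 -357.9   37.3] [180.   0. 105.] 45.4 [ 0.1 -0.3 -0.1]
jar base c [377. 263.]
jar base front [385. 339.]
jar L [284. 272.]
jar R [470. 254.]
top c [371. 141.]
well [377. 325.]
tip [375. 216.]
```

View pics/k.png

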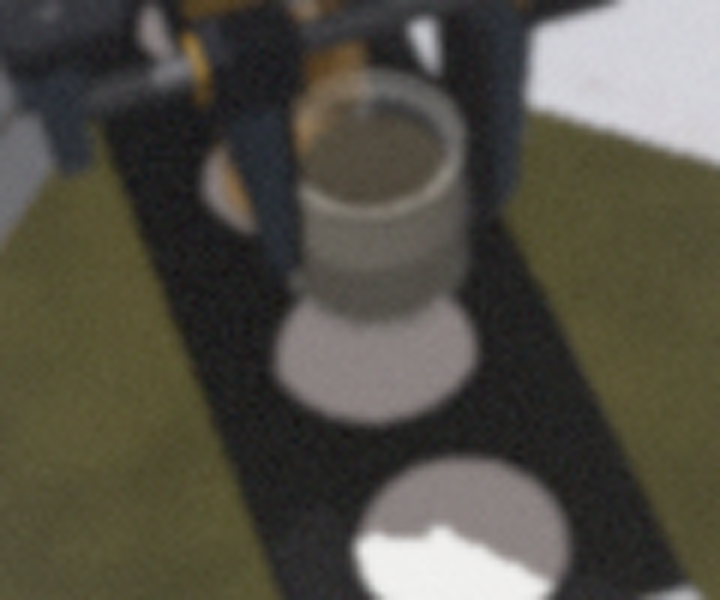

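The jar is upright in the fingers, with its right edge at 466 and rim centre row 141. That matches the tool position to within 1 mm. Well 3 is empty below it, centred at (376,348). I'll shift about 1 mm, lower into the mouth, and check the force.

send_rows(targets="0.0007 -0.001 0.004 0 0 0 30;0.0007 -0.001 0.01 0 0 0 30;0.0007 -0.001 0.016 0 0 0 30;0.0007 -0.001 0.021 0 0 0 30;0.0007 -0.001 0.024 0 0 0 30;0.0007 -0.001 0.026 0 0 0 30;0.0007 -0.001 0.028 0 0 0 30;0.0007 -0.001 0.029 0 0 0 30;0.0007 -0.001 0.029 0 0 0 30")

```text
time_s: 30.28
ee_pos: [505.7, -357.4, 7.8]
ee_rot: [-180.0, -0.0, 105.0]
force: [0.3, -0.3, -1.2]
gripper_width: 45.1
gripper_force: 13.0
```

Inside the mouth with no contact force. Lower the rest.

send_rows(targets="0 0 0.002 0 0 0 30;0 0 0.0035 0 0 0 30;0 0 0.0045 0 0 0 30;0 0 0.005 0 0 0 30;0 0 0.0055 0 0 0 30;0 0 0.006 0 0 0 30;0 0 0.006 0 0 0 30;0 0 0.006 0 0 0 30")

```text
time_s: 30.95
ee_pos: [505.8, -357.5, 2.1]
ee_rot: [180.0, 0.0, 105.0]
force: [-0.1, 0.8, -0.5]
gripper_width: 45.2
gripper_force: 13.0
```

send_rows(targets="0 0 0.0005 0 0 0 30;0 0 0.001 0 0 0 30;0 0 0.001 0 0 0 30;0 0 0.001 0 0 0 30")

```text
time_s: 31.28
ee_pos: [505.8, -357.5, 2.0]
ee_rot: [180.0, 0.0, 105.0]
force: [-1.6, 1.0, 6.3]
gripper_width: 45.3
gripper_force: 13.0
```

Floor contact at 6 N, z=2.0. Release and retreat.

send_rows(targets="0 0 -0.0005 0 0 0 53;0 0 -0.0005 0 0 0 58;0 0 -0.0005 0 0 0 70;0 0 -0.0005 0 0 0 100;0 0 -0.0005 0 0 0 100;0 0 -0.0005 0 0 0 100;0 0 -0.0005 0 0 0 100;0 0 -0.0005 0 0 0 100;0 0 -0.0005 0 0 0 100")

```text
time_s: 32.03
ee_pos: [505.7, -357.5, 1.4]
ee_rot: [-180.0, 0.0, 105.0]
force: [0.3, -0.0, -1.0]
gripper_width: 91.2
gripper_force: 0.0
```

send_rows(targets="0 0 -0.005 0 0 0 100;0 0 -0.02 0 0 0 100;0 0 -0.05 0 0 0 100;0 0 -0.085 0 0 0 100;0 0 -0.12 0 0 0 100;0 0 -0.14 0 0 0 100;0 0 -0.147 0 0 0 100;0 0 -0.147 0 0 0 100")

```text
time_s: 32.7
ee_pos: [506.7, -358.1, 150.7]
ee_rot: [179.8, 0.2, 105.0]
force: [-0.1, 0.4, -0.7]
gripper_width: 90.9
gripper_force: 0.0
```

```bash
python3 go.py 552.5 149 150 91
```

```text
shift [ 0.4781  0.1753 -0.0005] turn [ 0.2  0.2 14. ]
32.7 [ 506.7 -358.1  150.7] [179.8   0.2 105. ] 90.9 [-0.1  0.4 -0.7]
```

send_rows(targets="0.014 0.005 0 0 0 0.4 100;0.04 0.015 0 0 0 1.2 100;0.072 0.026 0 0 0 2.1 100;0.106 0.039 0 0 0 3.1 100;0.14 0.051 0 0 0 4.1 100;0.174 0.064 0 0 0 5.1 100;0.208 0.076 0 0 0 6.1 100;0.242 0.089 0 0 0 7.1 100;0.276 0.101 0 0 0 8.1 100;0.31 0.114 0 0 0 9.1 100;0.335 0.123 0 0 0 9.8 100;0.35 0.128 0 0 0 10.2 100")

```text
time_s: 33.7
ee_pos: [537.5, 16.7, 146.1]
ee_rot: [-179.8, -0.1, 94.9]
force: [-0.6, 0.6, 0.5]
gripper_width: 91.4
gripper_force: 0.0
```

```bash
python3 go.py 552.5 149 150 91
```

```text
shift [ 0.1305  0.0262 -0.0039] turn [-0.2 -0.1  3.9]
33.7 [537.5  16.7 146.1] [-1.798e+02 -1.000e-01  9.490e+01] 91.4 [-0.6  0.6  0.5]
```

send_rows(targets="0.02 0.004 0 0 0 0.6 100;0.045 0.009 0 0 0 1.4 100;0.072 0.0145 0 0 0 2.2 100;0.098 0.02 0 0 0 3 100;0.118 0.024 0 0 0 3.6 100;0.128 0.026 0 0 0 3.9 100;0.128 0.026 0.006 0 0 3.9 100;0.128 0.026 0.025 0 0 3.9 100;0.128 0.026 0.05 0 0 3.9 100;0.128 0.026 0.07 0 0 3.9 100;0.128 0.026 0.08 0 0 3.9 100;0.128 0.026 0.08 0 0 3.9 100")

```text
time_s: 34.7
ee_pos: [551.7, 141.7, 65.1]
ee_rot: [-179.6, 0.1, 90.8]
force: [0.0, 0.0, -0.8]
gripper_width: 90.9
gripper_force: 0.0
```

send_rows(targets="0 0 0.004 0 0 0 100;0 0 0.012 0 0 0 100;0 0 0.018 0 0 0 100;0 0 0.02 0 0 0 100;0 0 0.02 0 0 0 100")

```text
time_s: 35.12
ee_pos: [554.0, 143.3, 48.1]
ee_rot: [-180.0, 0.0, 90.9]
force: [-0.6, 0.4, -0.2]
gripper_width: 91.0
gripper_force: 0.0
```

```bash
python3 go.py 552.5 149 5.5 91
```

```text
shift [ 0.0057 -0.0014  0.0426] turn [-0.   0.  -0.1]
35.1167 [554.  143.3  48.1] [-180.     0.    90.9] 91.0 [-0.6  0.4 -0.2]
```

send_rows(targets="0.004 -0.001 0.004 0 0 0 100;0.0055 -0.0015 0.012 0 0 0 100;0.0055 -0.0015 0.024 0 0 0 100;0.0055 -0.0015 0.035 0 0 0 100;0.0055 -0.0015 0.041 0 0 0 100;0.0055 -0.0015 0.042 0 0 0 100;0.0055 -0.0015 0.042 0 0 0 80;0.0055 -0.0015 0.042 0 0 0 50;0.0055 -0.0015 0.042 0 0 0 35;0.0055 -0.0015 0.042 0 0 0 27;0.0055 -0.0015 0.042 0 0 0 27;0.0055 -0.0015 0.042 0 0 0 27", grip_force=16)

```text
time_s: 36.12
ee_pos: [552.9, 148.9, 6.7]
ee_rot: [180.0, -0.0, 90.9]
force: [-0.4, 0.4, -0.3]
gripper_width: 54.3
gripper_force: 0.0
```

send_rows(targets="0 0 0 0 0 0 27;0 0 0 0 0 0 27;0 0 0 0 0 0 27;0 0 0 0 0 0 27;0 0 0 0 0 0 27;0 0 0 0 0 0 27")

```text
time_s: 36.62
ee_pos: [552.6, 148.9, 6.5]
ee_rot: [-180.0, 0.0, 90.9]
force: [-0.3, 0.7, 2.1]
gripper_width: 40.4
gripper_force: 16.0
```

send_rows(targets="0 0 -0.004 0 0 0 27;0 0 -0.012 0 0 0 27;0 0 -0.028 0 0 0 27;0 0 -0.048 0 0 0 27;0 0 -0.07 0 0 0 27;0 0 -0.092 0 0 0 27;0 0 -0.112 0 0 0 27;0 0 -0.128 0 0 0 27;0 0 -0.138 0 0 0 27;0 0 -0.142 0 0 0 27;0 0 -0.142 0 0 0 27")

```text
time_s: 37.53
ee_pos: [553.1, 149.0, 149.3]
ee_rot: [179.9, -0.0, 90.9]
force: [0.2, -0.7, -0.7]
gripper_width: 40.5
gripper_force: 16.0
```

```bash
python3 go.py 522.3 -417.6 148 105
```

```text
shift [-0.5661 -0.0394  0.0011] turn [  0.1  -0.  -14.1]
37.5333 [553.1 149.  149.3] [179.9  -0.   90.9] 40.5 [ 0.2 -0.7 -0.7]
```

send_rows(targets="-0.007 -0.0005 0 0 0 -0.2 27;-0.021 -0.0015 0 0 0 -0.5 27;-0.042 -0.003 0 0 0 -1 27;-0.068 -0.0047 0 0 0 -1.7 27;-0.098 -0.0068 0 0 0 -2.4 27;-0.128 -0.0089 0 0 0 -3.2 27;-0.158 -0.011 0 0 0 -3.9 27;-0.188 -0.0131 0 0 0 -4.7 27;-0.218 -0.0152 0 0 0 -5.4 27;-0.246 -0.0171 0 0 0 -6.1 27;-0.27 -0.0188 0 0 0 -6.7 27;-0.285 -0.0198 0 0 0 -7.1 27")

```text
time_s: 38.53
ee_pos: [535.7, -139.1, 146.9]
ee_rot: [-179.8, -0.0, 97.9]
force: [0.3, 0.4, -1.0]
gripper_width: 40.7
gripper_force: 16.0
```

```bash
python3 go.py 522.3 -417.6 148 105
```

```text
shift [-0.2741 -0.0516 -0.001 ] turn [-0.2 -0.  -7.1]
38.5333 [ 535.7 -139.1  146.9] [-179.8   -0.    97.9] 40.7 [ 0.3  0.4 -1. ]
```

send_rows(targets="-0.015 -0.0028 0 0 0 -0.4 27;-0.038 -0.0072 0 0 0 -1 27;-0.066 -0.0124 0 0 0 -1.7 27;-0.095 -0.0179 0 0 0 -2.5 27;-0.124 -0.0233 0 0 0 -3.2 27;-0.153 -0.0288 0 0 0 -4 27;-0.182 -0.0343 0 0 0 -4.7 27;-0.21 -0.0395 0 0 0 -5.4 27;-0.235 -0.0442 0 0 0 -6.1 27;-0.255 -0.048 0 0 0 -6.6 27;-0.268 -0.0505 0 0 0 -7 27;-0.273 -0.0515 0 0 0 -7.1 27")

```text
time_s: 39.53
ee_pos: [522.8, -415.6, 146.7]
ee_rot: [-179.9, -0.1, 105.0]
force: [0.7, 0.5, -0.7]
gripper_width: 40.7
gripper_force: 16.0
```

send_rows(targets="0 0 0 0 0 0 27;0 0 0.004 0 0 0 27;0 0 0.014 0 0 0 27;0 0 0.03 0 0 0 27;0 0 0.048 0 0 0 27;0 0 0.066 0 0 0 27;0 0 0.082 0 0 0 27;0 0 0.095 0 0 0 27;0 0 0.102 0 0 0 27;0 0 0.104 0 0 0 27;0 0 0.104 0 0 0 27;0 0 0.104 0 0 0 27")

```text
time_s: 40.53
ee_pos: [524.6, -413.8, 45.2]
ee_rot: [180.0, 0.1, 105.1]
force: [0.1, -0.2, -1.3]
gripper_width: 40.2
gripper_force: 16.0
```

```bash
python3 go.py 522.3 -417.6 10.5 105
```

```text
shift [-0.0031 -0.0033  0.0347] turn [0.  0.1 0.1]
40.5333 [ 524.6 -413.8   45.2] [1.800e+02 1.000e-01 1.051e+02] 40.2 [ 0.1 -0.2 -1.3]
```

Underside is about 47 mm up. Shift 3 mm in each axis, and lower only just above the floor before checking.

send_rows(targets="-0.002 -0.002 0 0 0 0 27;-0.003 -0.003 0.002 0 0 0 27;-0.003 -0.003 0.006 0 0 0 27;-0.003 -0.003 0.013 0 0 0 27;-0.003 -0.003 0.02 0 0 0 27;-0.003 -0.003 0.025 0 0 0 27;-0.003 -0.003 0.029 0 0 0 27;-0.003 -0.003 0.031 0 0 0 27;-0.003 -0.003 0.0325 0 0 0 27;-0.003 -0.003 0.033 0 0 0 27;-0.003 -0.003 0.033 0 0 0 27")

```text
time_s: 41.45
ee_pos: [522.0, -417.6, 11.5]
ee_rot: [180.0, 0.0, 105.1]
force: [0.5, -0.3, -1.0]
gripper_width: 40.5
gripper_force: 16.0
```

send_rows(targets="0 0 0.0005 0 0 0 27;0 0 0.001 0 0 0 27;0 0 0.0015 0 0 0 27;0 0 0.0015 0 0 0 27;0 0 0.0015 0 0 0 27")

```text
time_s: 41.87
ee_pos: [522.2, -417.8, 10.5]
ee_rot: [180.0, 0.0, 105.1]
force: [-0.9, 0.2, 1.6]
gripper_width: 40.6
gripper_force: 16.0
```

Light contact at 10.5. Release, retreat, move off the rack, and check all four.

send_rows(targets="0 0 0 0 0 0 48;0 0 0 0 0 0 55;0 0 0 0 0 0 70;0 0 0 0 0 0 100;0 0 0 0 0 0 100;0 0 0 0 0 0 100;0 0 0 0 0 0 100;0 0 0 0 0 0 100;0 0 0 0 0 0 100;0 0 0 0 0 0 100")

```text
time_s: 42.7
ee_pos: [522.0, -417.5, 10.0]
ee_rot: [-180.0, 0.0, 105.1]
force: [-0.2, -0.1, 0.5]
gripper_width: 91.1
gripper_force: 0.0
```

send_rows(targets="0 0 -0.005 0 0 0 100;0 0 -0.02 0 0 0 100;0 0 -0.05 0 0 0 100;0 0 -0.085 0 0 0 100;0 0 -0.12 0 0 0 100;0 0 -0.15 0 0 0 100;0 -0.03 -0.16 0 0 0 100;0 -0.06 -0.16 0 0 0 100;0 -0.09 -0.16 0 0 0 100;0 -0.12 -0.16 0 0 0 100;0 -0.14 -0.16 0 0 0 100;0 -0.14 -0.16 0 0 0 100")

```text
time_s: 43.7
ee_pos: [383.1, -454.7, 170.9]
ee_rot: [-179.9, 0.0, 104.9]
force: [-0.6, -0.2, 0.2]
gripper_width: 90.9
gripper_force: 0.0
```

```bash
python3 - <<'E'
from h import *
t=eyes.grab_frame("top");f=eyes.grab_frame("side")
W=[(474.9,-238),(490.9,-297.6),(506.8,-357.3),(522.8,-417.1)]; H=[76,95,46,96]
a=cv2.resize(t["image"][230:330,380:570],None,fx=3,fy=3,interpolation=cv2.INTER_CUBIC); b=cv2.resize(f["image"][255:425,235:375],None,fx=2.4,fy=2.4,interpolation=cv2.INTER_CUBIC)
c=np.zeros((600,800,3),np.uint8); c[:a.shape[0],:a.shape[1]]=a; 
b=cv2.resize(f["image"][255:425,235:375],(247,300)); c[300:600,:247]=b; cv2.imwrite("pics/z.png",c)
for w,h in zip(W,H): print("top",((proj(t,[*w,12+h])-[380,230])*3).round(),"base",((proj(t,[*w,12])-[380,230])*3).round(),"side",(((proj(f,[*w,12+h])-[235,255])*1.765)+[0,300]).round())
E
```

```text
top [148. 201.] base [127. 201.] side [ 81. 356.]
top [268. 170.] base [230. 174.] side [101. 385.]
top [357. 143.] base [334. 147.] side [127. 475.]
top [499. 109.] base [438. 119.] side [153. 492.]
```

View pics/z.png

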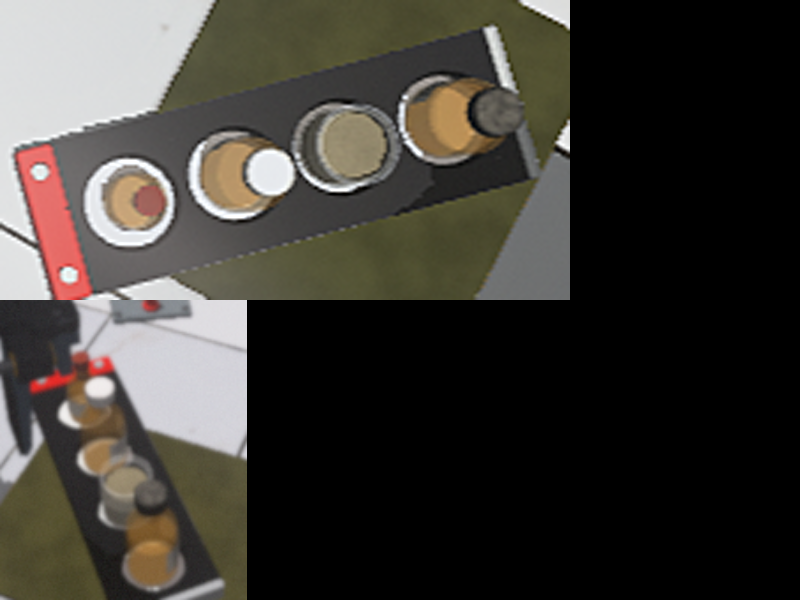

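All four stand upright in their wells. Observed top centres against those expected over each well: red (149,200) vs (148,201), white (270,172) vs (268,170), jar (355,146) vs (357,143), black (497,111) vs (499,109). The arm is clear, so I'm handing in.

```bash
python3 -c "
from workcell import env
print(env.job_done())"
```

```text
the job is handed in; nothing more can be done
None
```

I handed the job in at about 44 s with all four standing upright in their wells, in order from the red end: red_cap, white_cap, grey_jar, black_cap; the hand-in gave no verdict.

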